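# Clamp a lens barrel in the crank-driven bench clamp

## Task

Stand the tall lens barrel upright on the bed of the bench clamp, between its jaw and its V block, and let it go. Then grip the crank by its loose sleeve and, keeping hold of the sleeve all the while the crank turns, wind the crank clockwise (seen from above) until the jaw has pushed the barrel home into the V block and grips it firmly, with about 25 N by feel, without crushing it (60 N is too much). Let go of the sleeve with the barrel still clamped upright, and leave the other things on the mat where they are.

Things in the scene. Friction and masses are not known exactly. Their poses are not given: they have to be found in the camera images.
- lens: The tall camera lens barrel to clamp: a loose black cylinder 56 mm across and 60 mm tall, about 0.2 to 0.42 kg (pushing it along the bed is felt at the sleeve as under 1 N), standing upright on the blue mat (top of the mat 3 mm above the table). Origin: centre of its underside; z up. It is the taller and narrower of the two lenses.
- clamp: The bench clamp, fixed on the mat, within 0.35 rad of square. Origin: under the bed, on the mat; x across the bed, y along it from the crank end towards the V block, z up. Bed 70 mm wide (x), flat top at z = 25 mm, y from -175 to +155 mm. Gearbox under the crank: 90 mm (x) by 80 mm (y), 85 mm tall, centred at y = -125 mm. V block at the +y end, 61 mm high over the mat.
- seat (a point): Point (0, 85, 25) mm in the clamp's frame, on the bed top: nearest place of the seated barrel's underside centre. The V block is locked anew for each job, so the barrel comes home 0 to 10 mm beyond it along +y: only feel tells. V faces at 45 degrees, 36 mm high; the V's arms begin 12 mm beyond this point at x = +-36 mm, so for finger room set the barrel down 20 to 30 mm short of it.
- jaw: The moving jaw, 56 mm wide, 36 mm high, sliding along the clamp's y, pushing the barrel along the bed. Origin: on the bed top, middle of the lower edge of its rubber pad's face, which looks to +y; 28 mm from the axis of a barrel it touches. Geared to the crank: 8 mm per radian, clockwise (from above) drives it to +y. Once the barrel is home, pad and contacts give about 9 N/mm (70 N per radian).
- crank: The crank arm. Origin: on its vertical axis, (0, -125, 97) mm in the clamp's frame, middle of the 10 mm thick arm; x points to the sleeve. The drive always drags with 0.42 N m (8.4 N along the sleeve's path when moving, some 6 N when paused) and stays where it is left; every 10 N of clamping adds 0.08 N m (1.6 N at the sleeve). It needs 1.2 to 2 turns.
- crank_axis (a point): The point on the crank's turning axis at the height of the middle of the sleeve, (0, -125, 133.5) mm in the clamp's frame. The sleeve circles it with a radius of 50 mm.
- sleeve: The loose grip sleeve on the crank's end: an upright black plastic cylinder 22 mm across and 55 mm long, spinning freely on its pin so that a hand holding it need not turn. Origin: its middle, 36.5 mm above the middle of the crank arm and 31.5 mm above the arm's top; z up (its x axis spins at will).
- short_lens: Bystander to leave alone: the squat lens, 66 mm across and 30 mm tall. Origin: the middle of its underside.
- rear_cap: Bystander to leave alone: a flat black lens cap, 52 mm across, 13 mm tall. Origin: the middle of its underside.
- stopper_a: Bystander to leave alone: a black rubber cone, 60 mm across, 45 mm tall. Origin: the middle of its underside.
- stopper_b: Bystander to leave alone: a black rubber cone, 48 mm across, 36 mm tall. Origin: the middle of its underside.
- blower: Bystander to leave alone: a black rubber air blower, 66 mm across, 125 mm tall. Origin: the middle of its underside.
- cleaner: Bystander to leave alone: a small bottle, 36 mm across, 110 mm tall. Origin: the middle of its underside.
- driver: Bystander to leave alone: a screwdriver lying down, 150 mm long. Origin: the middle of its underside; x along it.
- spanner: Bystander to leave alone: a flat spanner lying down, 130 mm long. Origin: the middle of its underside; x along it.

How it is judged:
On the way, in this order (a step that is already met when the one before it is completed fails the run):
1. the tall lens barrel stands upright on the bed between the jaw and the V block, let go (x of lens in the frame of clamp between -0.02 and 0.02 m and y of lens in the frame of clamp between 0 and 0.1 m and z of lens in the frame of clamp between 0.02 and 0.03 m and angle between lens's own z axis and vertical below 0.08 rad and contact force between the fingers and lens below 0.1 N), for 0.2 s.
2. the crank's sleeve is gripped between the fingers (horizontal distance between the grasp point and sleeve below 0.018 m and contact force between the fingers and sleeve above 10 N), for 0.3 s.
3. the jaw clamps the barrel in the V block with 12 to 45 N (contact force between jaw and lens between 12 and 45 N and x of lens in the frame of clamp between -0.006 and 0.006 m and y of lens in the frame of clamp between 0.08 and 0.1 m and angle between lens's own z axis and vertical below 0.08 rad), for 0.3 s.
At the end, for the whole second after the job is handed in: The barrel stands upright on the bed (within 0.08 rad, underside within 5 mm of the bed's height), home in the V block (its axis within 6 mm of the bed's middle line and 5 mm short of to 15 mm beyond the point seat), pressed by the jaw with 12 to 45 N, and everything is still, the sleeve let go (all of step 3 and z of lens in the frame of clamp between 0.02 and 0.03 m and linear speed of lens below 0.01 m/s and angular speed of crank below 0.05 rad/s); the robot touches nothing.
It fails at once if the jaw presses the barrel with more than 60 N (contact force between jaw and lens above 60 N).
It fails at once if the crank turns (faster than 0.6 rad/s) while its sleeve is not held between the fingers (gripper centre more than 18 mm beside the sleeve's axis) (angular speed of crank above 0.6 rad/s and horizontal distance between the grasp point and sleeve above 0.018 m).
It fails at once if a bystander is shifted by more than 30 mm (distance of any of short_lens, rear_cap, stopper_a, stopper_b, blower, cleaner, driver, spanner from where it was at the start of the episode above 0.03 m).
It also fails if it takes over 72 s, if anything falls off the work surface, if the arm or the gripper's body presses on something with over 40 N, if the wrist force passes 120 N, or if a joint passes its speed limit or range.

## Robot

A 7-joint arm with a two-finger parallel gripper is mounted at the origin on the work surface. World frame = base frame: x ahead of the robot, y to its left, z up, the work surface at z = 0. Lengths are in m, angles in rad, forces in N, time in s.
With the tool pointing down it reaches from about 0.425 to 0.8 m from the base axis. Payload 8.3 kg.
Tool frame: the origin (TCP) lies at the very end of the fingers, on their centre line; the grasp point (between the pads) lies 19 mm behind it; z points along the fingers, y is the line along which they close (so a half turn about z gives the same grasp; the last joint's range is limited). The gripper opens to 85 mm and grips with 20 to 120 N. Pads are 22 mm wide; open, the fingers measure 114 mm over their backs; the gripper's body (76 mm by 85 mm) begins 54 mm behind the grasp point. The pads swing forward as they close: fully open they stand 13 mm farther back than shut.
Start: joints at [1.197, 0.383, 0.016, 1.37, -0.006, 1.388, -0.046], TCP at [0.191, -0.595, 0.21] pointing down, gripper open.
Joint ranges: [-2.95, 2.95], [-0.25, 2.06], [-1.52, 1.56], [0.18, 2.33], [-1.44, 4.58], [0.02, 2.06], [-3.01, 3.01]. Speed limits (rad/s): [2.39, 2.39, 3.01, 3.01, 3.14, 3.14, 3.14].

## Interface

Orientations are given as [roll, pitch, yaw] about the fixed x, y, z axes, in that order (R = Rz(yaw) Ry(pitch) Rx(roll)).
In Python, from station import ctrl gives the robot as it stands.
- The arm moves only by the shell command python3 -m creep 'ROWS'. ROWS is JSON, a list of rows, each an object with "translation": the shift along the tool's x, y, z normalised to -1 to 1, where 1 is 10 cm, a list of three; "roll": the turn about the tool's z normalised to -1 to 1, where 1 is pi rad; "grip": the opening, from 0 (shut) to 1 (fully open). In form: [{"translation": [dx, dy, dz], "roll": roll, "grip": grip}, ...]. A call has 1 to 12 rows; each row is the pose to reach, as a shift and turn from the pose commanded when the call began, along the tool's axes at that moment, turning the shorter way round; what a row does not reach only later rows make up. A row lasts 1/8 s, in which the tool goes at most 62.5 mm and 10.7 degrees, less where a joint would pass 70% of its speed; a pose out of reach is approached as far as the arm can. A call with a number of a shift or a turn outside -1 to 1 is refused whole. A call with a gripper value outside its range is refused whole. The fingers move at their own pace and stop on an object; the grip force is fixed at half the most. Time passes only in rows, so rows that repeat a pose let the fingers close. It gives the time, the measured TCP pose, the force, the opening and the grip force at its end, in the units of the state.
- ctrl.get_obs(): the state, without advancing time (a new reading comes with each control period).
- ctrl.read_camera(name): name is "scene" or "top" or "wrist"; returns the picture (384x512x3 uint8, red, green, blue); there is no depth.
- ctrl.calibration(name): a dict with "intrinsics" (3x3 intrinsics, pixels), "dist_coeffs" ([k1, k2, p1, p2, k3] as OpenCV has them; the pictures are not rectified), "rvec" (rotation vector, rad) and "tvec" (3), from world to camera coordinates, as OpenCV has them; the wrist camera has in their place "T_tool_cam" (4x4, takes a point from camera to tool coordinates, whose origin is the TCP and whose axes are the flange's). Camera axes: x right, y down, z forward; pixel columns grow to the right and rows downward; lengths in m; the calibration is good to about 2 mm. A picture is of the moment at which its call begins: read the wrist's pose just before it. calibration takes no time and is no camera call.
- ctrl.close_job(): hands the job in; it is judged then, once.
The state is a dict: "clock": time; "joints": joint angles; "qvel": joint speeds; "tau": joint torques, N m; "tool_pos": TCP position; "tool_rot": TCP orientation; "contact_force": force on the tool from outside, world axes, zero at the start; "ft_torque": the same for the moment, N m; "opening": opening from 0.0 (shut) to 1.0 (fully open); "grasp_force": force on a finger pad.
Only numpy, scipy, OpenCV 4.12 (cv2) and the standard library are available. Lean on these libraries where they do the work, as an engineer would, in place of code of your own. Each camera call takes 0.05 s, during which the arm holds its last target. There are 200 camera calls.

## Working session

There is one attempt and no reset: what is moved stays moved. The work goes in short steps, Python scripts to look and compute and a shell command to move; the robot and the scene stay as the last step left them, time stands still between calls to the robot, and variables do not carry over. Pictures are saved under pics/ and viewed, at most 10 in all, crops included, and the job is handed in when it is done.

```bash
mkdir -p pics; ls; python3 - <<'E'
from station import ctrl
import cv2, numpy as np
o=ctrl.get_obs();print({k:np.round(v,3) for k,v in o.items()})
a=ctrl.read_camera("top");b=ctrl.read_camera("scene")
cv2.imwrite("pics/top.png",a[...,::-1]);cv2.imwrite("pics/scene.png",b[...,::-1])
for n in("top","scene","wrist"):
  print(n,{k:np.round(v,3).tolist() for k,v in ctrl.calibration(n).items()})
E
```

```text
pics
{'clock': np.float64(0.0), 'joints': array([ 1.197,  0.384,  0.016,  1.371, -0.006,  1.388, -0.047]), 'qvel': array([ 0.   ,  0.   , -0.   ,  0.   , -0.   , -0.001,  0.   ]), 'tau': array([-1.0000e-03, -6.2760e+01,  8.4400e-01, -3.7182e+01,  1.6000e-02,
        1.4000e-02,  0.0000e+00]), 'tool_pos': array([ 0.191, -0.595,  0.209]), 'tool_rot': array([-3.14 ,  0.   ,  0.311]), 'contact_force': array([0.69 , 1.37 , 0.659]), 'ft_torque': array([ 0.016, -0.041, -0.039]), 'grasp_force': np.float64(0.0), 'opening': np.float64(1.003)}
top {'intrinsics': [[472.576, 0.0, 255.246], [0.0, 472.576, 203.306], [0.0, 0.0, 1.0]], 'dist_coeffs': [0.051, 0.0, 0.0, 0.0, 0.0], 'rvec': [2.187, -2.164, 0.125], 'tvec': [0.01, 0.598, 1.393]}
scene {'intrinsics': [[486.484, 0.0, 258.415], [0.0, 486.484, 192.727], [0.0, 0.0, 1.0]], 'dist_coeffs': [-0.106, 0.0, 0.0, 0.0, 0.0], 'rvec': [2.027, 1.241, -0.561], 'tvec': [-0.283, -0.272, 1.777]}
wrist {'intrinsics': [[328.022, 0.0, 252.529], [0.0, 328.022, 187.11], [0.0, 0.0, 1.0]], 'dist_coeffs': [0.025, 0.0, 0.0, 0.0, 0.0], 'T_tool_cam': [[0.001, -0.96, -0.279, 0.072], [1.0, 0.001, 0.0, -0.001], [-0.0, -0.279, 0.96, -0.162], [0.0, 0.0, 0.0, 1.0]]}
```

View pics/top.png

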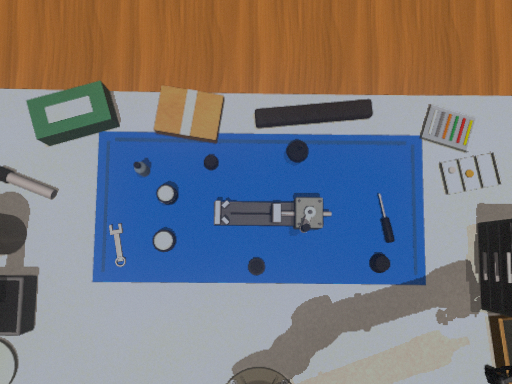

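View pics/scene.png

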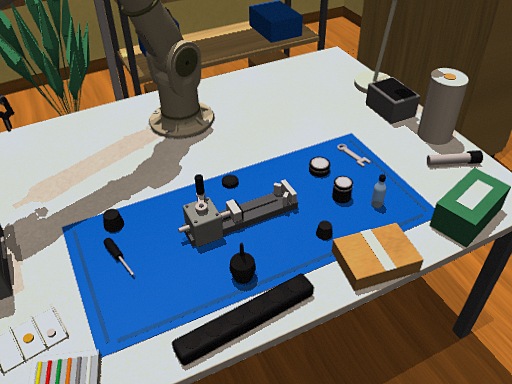

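The top view shows the clamp at (215–330, 213), with the V block on the left at (222, 213) and the sleeve near (306, 227). There are lenses at (167, 194) and (164, 240). In the scene view the taller lens, at (342, 188), stands next to the bottle, so it is the one at (167, 194) in the top view.

```bash
cat > h.py <<'E'
import cv2, numpy as np
from station import ctrl
from scipy.spatial.transform import Rotation as R
def cam(name):
    c=ctrl.calibration(name);K=np.array(c["intrinsics"]);d=np.array(c["dist_coeffs"])
    if name=="wrist":
        o=ctrl.get_obs();T=np.array(c["T_tool_cam"]);Rt=R.from_euler("xyz",o["tool_rot"]).as_matrix()
        return K,d,Rt@T[:3,:3],Rt@T[:3,3]+o["tool_pos"]
    Rm=cv2.Rodrigues(np.array(c["rvec"]))[0].T
    return K,d,Rm,-Rm@np.array(c["tvec"])
def ray(C,px,z):
    K,d,Rm,p=C
    u=cv2.undistortPoints(np.array(px,float).reshape(-1,1,2),K,d).reshape(-1,2)
    v=np.c_[u,np.ones(len(u))]@Rm.T
    return (p+v*((z-p[2])/v[:,2])[:,None])[:,:3]
def proj(C,P):
    K,d,Rm,p=C
    return cv2.projectPoints(np.array(P,float).reshape(-1,3),cv2.Rodrigues(Rm.T)[0],-Rm.T@p,K,d)[0].reshape(-1,2)
E
python3 - <<'E'
from h import *
im=cv2.imread("pics/top.png");C=cam("top")
hsv=cv2.cvtColor(im,cv2.COLOR_BGR2HSV)
m=((hsv[...,1]<110)|(hsv[...,2]<60)).astype(np.uint8);m[:140]=0;m[275:]=0;m[:,:105]=0;m[:,418:]=0
n,l,s,c=cv2.connectedComponentsWithStats(m)
for i in range(1,n):
  if s[i,4]>40:
    r=cv2.minAreaRect(np.argwhere(l==i)[:,::-1].astype(np.float32))
    print(s[i],c[i].round(1),np.round(r[0],1),np.round(r[1],1),round(r[2],1),ray(C,c[i],.03).round(3))
cv2.imwrite("pics/crop.png",cv2.resize(im[170:255,140:340],None,fx=4,fy=4,interpolation=cv2.INTER_CUBIC))
E
```

```text
[196 140  22   4  47] [208.7 140.7] [206.5 141.5] [ 3. 21.] 90.0 [[0.788 0.16  0.03 ]]
[287 141  21  21 340] [297.  150.8] [297. 151.] [20. 20.] 90.0 [[ 0.761 -0.109  0.03 ]]
[204 155  14  14 154] [210.5 161.8] [210.5 161.5] [13. 13.] 90.0 [[0.723 0.153 0.03 ]]
[134 162  16  14 164] [141.4 168.2] [141. 168.] [17.  11.3] 45.0 [[0.701 0.36  0.03 ]]
[157 184  21  20 310] [166.5 193.7] [166.5 194. ] [20.5 17.7] 45.0 [[0.624 0.283 0.03 ]]
[378 194  16  48 246] [386.  224.3] [384.6 217.6] [48.9  8. ] 77.5 [[ 0.539 -0.376  0.03 ]]
[ 214  197  118   36 2848] [272.5 213. ] [272.5 214.5] [ 35. 117.] 90.0 [[ 0.57  -0.036  0.03 ]]
[109 223  17  44 321] [117.6 243.9] [118.4 244.9] [42.8 13.1] 79.7 [[0.473 0.422 0.03 ]]
[153 230  22  22 375] [163.5 240.3] [163.5 240.5] [21. 21.] 90.0 [[0.484 0.288 0.03 ]]
[370 254  20  19 287] [379.1 262.8] [379.5 263. ] [18. 19.] 90.0 [[ 0.425 -0.354  0.03 ]]
[248 258  17  17 213] [255.9 266.1] [256. 266.] [15.6 15.6] 45.0 [[0.411 0.012 0.03 ]]
```

View pics/crop.png

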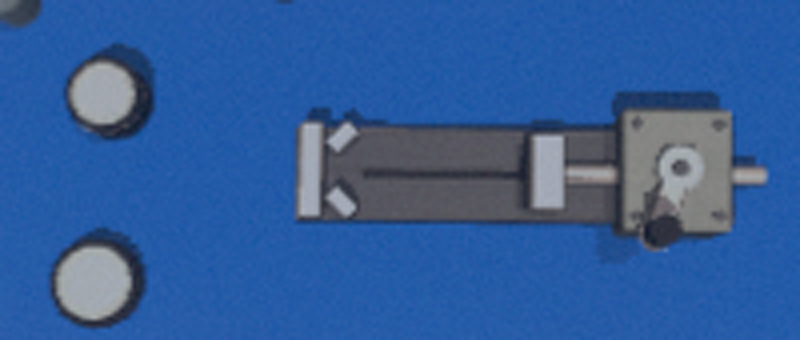

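The crop shows the tall lens's top centred at (102, 92). The bed slot runs (365, 173) to (522, 175), the crank hub is at (681, 167), the sleeve top is at (661, 231), and the jaw's top face edge is at x≈530.

```bash
cat >> h.py <<'E'
def crop(P): P=np.array(P,float); return (P+.5)/4-.5+[140,170]
E
python3 - <<'E'
from h import *
C=cam("top");r=lambda p,z:ray(C,crop(p),z).round(4)
print("lens",r([(102,92)],.063))
print("slot",r([(365,173),(522,175)],.028))
print("bed edges",r([(355,126),(615,130),(300,220),(615,222)],.028))
print("hub",r([(681,167)],.107),"sleeve top",r([(661,231)],.164))
print("box top corners",r([(622,110),(732,112),(730,233),(620,230)],.088))
print("V back top",r([(310,122),(310,216)],.064),"jaw top front edge", r([(530,136),(530,208)],.064))
E
```

```text
lens [[0.6234 0.2816 0.063 ]]
slot [[ 0.5687  0.0893  0.028 ]
 [ 0.5685 -0.0289  0.028 ]]
bed edges [[ 0.6042  0.0973  0.028 ]
 [ 0.6034 -0.0989  0.028 ]
 [ 0.5329  0.1374  0.028 ]
 [ 0.5339 -0.099   0.028 ]]
hub [[ 0.5691 -0.1385  0.107 ]] sleeve top [[ 0.5205 -0.1174  0.164 ]]
box top corners [[ 0.6117 -0.0983  0.088 ]
 [ 0.6111 -0.1779  0.088 ]
 [ 0.5236 -0.1761  0.088 ]
 [ 0.5248 -0.0969  0.088 ]]
V back top [[0.6029 0.1288 0.064 ]
 [0.5339 0.1275 0.064 ]] jaw top front edge [[ 0.5945 -0.0329  0.064 ]
 [ 0.5415 -0.0333  0.064 ]]
```

```bash
python3 -m creep '[{"translation":[0.5,-0.5,0],"roll":0,"grip":1},{"translation":[1,-1,0],"roll":0,"grip":1},{"translation":[1,-1,0],"roll":0,"grip":1}]'
python3 -m creep '[{"translation":[0.5,-0.5,0],"roll":0,"grip":1},{"translation":[1,-1,0],"roll":0,"grip":1},{"translation":[1,-1,0],"roll":0,"grip":1}]'
python3 -m creep '[{"translation":[0.5,-0.5,0],"roll":0,"grip":1},{"translation":[1,-1,0],"roll":0,"grip":1},{"translation":[1,-1,0],"roll":0,"grip":1}]'
```

```text
clock: 0.48
tool_pos: [0.2587, -0.4655, 0.21]
tool_rot: [-3.14, -0.001, 0.317]
contact_force: [-0.7, -1.0, 0.4]
opening: 0.996
grasp_force: 0.0
clock: 0.85
tool_pos: [0.3223, -0.3403, 0.2102]
tool_rot: [-3.141, -0.001, 0.316]
contact_force: [0.2, -1.4, -0.4]
opening: 0.997
grasp_force: 0.0
clock: 1.23
tool_pos: [0.3865, -0.215, 0.2103]
tool_rot: [-3.141, -0.001, 0.315]
contact_force: [0.4, -0.1, 0.0]
opening: 1.001
grasp_force: 0.0
```

```bash
python3 -m creep '[{"translation":[0.5,-0.5,0],"roll":0,"grip":1},{"translation":[1,-1,0],"roll":0,"grip":1},{"translation":[1,-1,0],"roll":0,"grip":1}]'
python3 -m creep '[{"translation":[0.5,-0.5,0],"roll":0,"grip":1},{"translation":[1,-1,0],"roll":0,"grip":1},{"translation":[1,-1,0],"roll":0,"grip":1}]'
python3 -m creep '[{"translation":[0.5,-0.5,0],"roll":-0.1,"grip":1},{"translation":[1,-1,0],"roll":-0.2,"grip":1},{"translation":[1,-1,0],"roll":-0.3,"grip":1},{"translation":[1,-1,0],"roll":-0.4,"grip":1},{"translation":[1,-1,0],"roll":-0.4,"grip":1},{"translation":[1,-1,0],"roll":-0.4,"grip":1},{"translation":[1,-1,0],"roll":-0.4,"grip":1},{"translation":[1,-1,0],"roll":-0.4,"grip":1},{"translation":[1,-1,0],"roll":-0.4,"grip":1}]'
python3 - <<'E'
from h import *
im=ctrl.read_camera("wrist")[...,::-1].copy()
C=cam("wrist");print(proj(C,[[.6234,.2816,.063],[.6234,.2816,.003]]).round())
cv2.imwrite("pics/w1.png",im)
E
```

```text
clock: 1.6
tool_pos: [0.451, -0.0894, 0.2102]
tool_rot: [-3.141, -0.001, 0.315]
contact_force: [-0.2, -1.4, 0.5]
opening: 0.997
grasp_force: 0.0
clock: 1.98
tool_pos: [0.5155, 0.0366, 0.2098]
tool_rot: [-3.14, -0.0, 0.314]
contact_force: [-0.6, -0.5, -0.2]
opening: 1.0
grasp_force: 0.0
clock: 3.1
tool_pos: [0.5794, 0.1583, 0.2097]
tool_rot: [-3.141, 0.001, 1.563]
contact_force: [0.2, 0.6, 0.7]
opening: 1.001
grasp_force: 0.0
[[302.  28.]
 [294.  39.]]
```

View pics/w1.png

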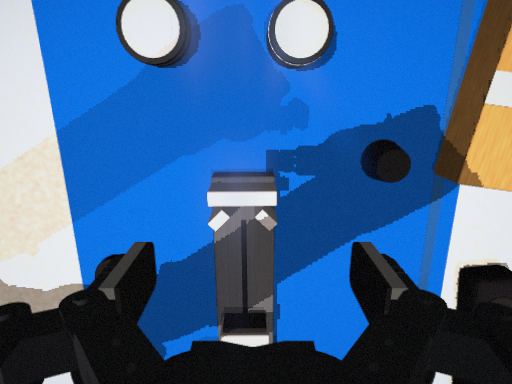

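The wrist picture shows the tall lens's white top centred at (301, 28), right where I predicted it. The squat lens is at (152, 28). The V block's top spans (207–277, 198), with V arms at (219, 220) and (266, 220).

```bash
python3 - <<'E'
from h import *
C=cam("wrist")
print(ray(C,[(207.5,198),(277,198),(219,220),(266,220)],.064).round(4),ray(C,[(217,338),(274,338),(217,285),(274,285)],.028).round(4),ray(C,[(301,28)],.063))
E
python3 -m creep '[{"translation":[0.5,0.2,0],"roll":0,"grip":1},{"translation":[1,0.43,0],"roll":0,"grip":1},{"translation":[1,0.43,0],"roll":0,"grip":1}]'
python3 -m creep '[{"translation":[0.23,0,0],"roll":0,"grip":1},{"translation":[0.23,0,0],"roll":0,"grip":1},{"translation":[0.23,0,0.5],"roll":0,"grip":1},{"translation":[0.23,0,1],"roll":0,"grip":1},{"translation":[0.23,0,1],"roll":0,"grip":1},{"translation":[0.23,0,1],"roll":0,"grip":1}]'
python3 - <<'E'
from h import *
im=ctrl.read_camera("wrist")[...,::-1].copy()
C=cam("wrist");print(proj(C,[[.6234,.2816,.063],[.6234,.2816,.003]]).round())
cv2.imwrite("pics/w2.png",im)
E
```

```text
[[0.5353 0.1298 0.064 ]
 [0.604  0.1294 0.064 ]
 [0.5459 0.1064 0.064 ]
 [0.5932 0.1061 0.064 ]] [[ 0.5341 -0.0668  0.028 ]
 [ 0.6056 -0.0673  0.028 ]
 [ 0.5367  0.0087  0.028 ]
 [ 0.6048  0.0082  0.028 ]] [[0.62212575 0.28193462 0.063     ]]
clock: 3.52
tool_pos: [0.6208, 0.2651, 0.2085]
tool_rot: [-3.139, -0.002, 1.573]
contact_force: [-0.8, 0.1, 0.8]
opening: 1.003
grasp_force: 0.0
clock: 4.28
tool_pos: [0.6234, 0.2822, 0.1126]
tool_rot: [3.139, -0.001, 1.566]
contact_force: [0.2, -0.6, 0.5]
opening: 0.996
grasp_force: 0.0
[[251. 203.]
 [251. 180.]]
```

View pics/w2.png

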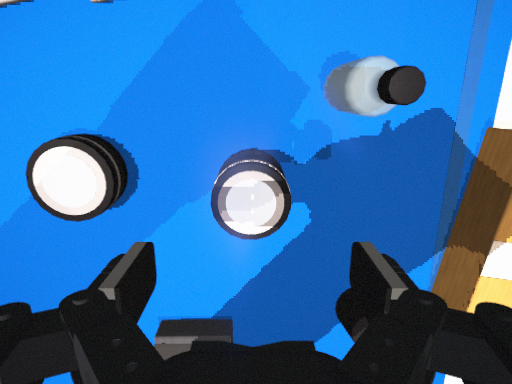

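The barrel's top is centred at (251, 203), as predicted and midway between the fingers. I'll descend and grip.

```bash
python3 -m creep '[{"translation":[0,0,0.3],"roll":0,"grip":1},{"translation":[0,0,0.6],"roll":0,"grip":1},{"translation":[0,0,0.92],"roll":0,"grip":1},{"translation":[0,0,0.92],"roll":0,"grip":1},{"translation":[0,0,0.92],"roll":0,"grip":0},{"translation":[0,0,0.92],"roll":0,"grip":0},{"translation":[0,0,0.92],"roll":0,"grip":0},{"translation":[0,0,0.92],"roll":0,"grip":0},{"translation":[0,0,0.92],"roll":0,"grip":0},{"translation":[0,0,0.92],"roll":0,"grip":0}]'
```

```text
clock: 5.58
tool_pos: [0.6238, 0.2838, 0.0215]
tool_rot: [3.138, -0.002, 1.567]
contact_force: [-0.7, 1.0, 6.5]
opening: 0.628
grasp_force: 64.1
```

```bash
python3 -m creep '[{"translation":[0,0,-0.3],"roll":0,"grip":0},{"translation":[0,0,-0.7],"roll":0,"grip":0},{"translation":[0,0,-1],"roll":0,"grip":0},{"translation":[0,0,-1],"roll":0,"grip":0}]'
python3 -m creep '[{"translation":[-0.3,-0.15,0],"roll":0,"grip":0},{"translation":[-0.7,-0.35,0],"roll":0,"grip":0},{"translation":[-1,-0.55,0],"roll":0,"grip":0}]'
python3 -m creep '[{"translation":[-0.4,0,0],"roll":0,"grip":0},{"translation":[-0.8,0,0],"roll":0,"grip":0},{"translation":[-1,0,0],"roll":0,"grip":0},{"translation":[-1,0,0],"roll":0,"grip":0}]'
python3 -m creep '[{"translation":[-0.2,0,0],"roll":0,"grip":0},{"translation":[-0.36,0,0],"roll":0,"grip":0},{"translation":[-0.36,0,0],"roll":0,"grip":0},{"translation":[-0.36,0,0],"roll":0,"grip":0}]'
python3 - <<'E'
from h import *
im=ctrl.read_camera("wrist")[...,::-1].copy()
cv2.imwrite("pics/w3.png",im);o=ctrl.get_obs();print(o["tool_pos"],o["tool_rot"])
E
```

```text
clock: 6.08
tool_pos: [0.6238, 0.284, 0.1223]
tool_rot: [3.136, -0.003, 1.567]
contact_force: [0.2, -0.4, -4.0]
opening: 0.63
grasp_force: 64.5
clock: 6.45
tool_pos: [0.5659, 0.1803, 0.1166]
tool_rot: [-3.14, 0.001, 1.566]
contact_force: [-0.6, -0.7, -2.5]
opening: 0.632
grasp_force: 64.5
clock: 6.95
tool_pos: [0.5665, 0.081, 0.1174]
tool_rot: [-3.141, 0.001, 1.564]
contact_force: [-0.2, 0.1, -3.0]
opening: 0.633
grasp_force: 64.5
clock: 7.45
tool_pos: [0.5664, 0.0481, 0.1182]
tool_rot: [3.142, -0.001, 1.569]
contact_force: [-0.3, 0.2, -3.2]
opening: 0.633
grasp_force: 64.5
[0.56642008 0.04821636 0.11821188] [ 3.14148875e+00 -8.91329988e-04  1.56896304e+00]
```

View pics/w3.png

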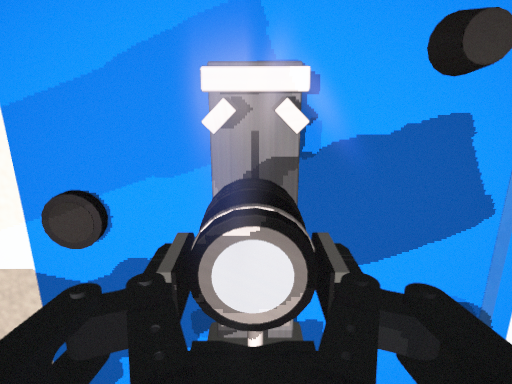

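The barrel is held upright above the bed. The V plate's midpoint is at column 255.5 and the barrel's is at 252, so it needs about 2.5 mm in +x. I'll shift, lower and feel for contact.

```bash
python3 -m creep '[{"translation":[0,0.025,0.2],"roll":0,"grip":0},{"translation":[0,0.025,0.4],"roll":0,"grip":0},{"translation":[0,0.025,0.6],"roll":0,"grip":0},{"translation":[0,0.025,0.66],"roll":0,"grip":0},{"translation":[0,0.025,0.68],"roll":0,"grip":0},{"translation":[0,0.025,0.7],"roll":0,"grip":0},{"translation":[0,0.025,0.7],"roll":0,"grip":0}]'
```

```text
clock: 8.38
tool_pos: [0.5694, 0.0468, 0.0486]
tool_rot: [3.141, -0.0, 1.567]
contact_force: [-0.7, 0.4, -1.8]
opening: 0.632
grasp_force: 64.6
```

```bash
python3 -m creep '[{"translation":[0,0,0.01],"roll":0,"grip":0},{"translation":[0,0,0.02],"roll":0,"grip":0},{"translation":[0,0,0.02],"roll":0,"grip":0}]'
```

```text
clock: 8.75
tool_pos: [0.5692, 0.0467, 0.0465]
tool_rot: [3.141, 0.0, 1.567]
contact_force: [-0.9, -0.9, 1.1]
opening: 0.633
grasp_force: 65.1
```

```bash
python3 -m creep '[{"translation":[0,0,0],"roll":0,"grip":1},{"translation":[0,0,0],"roll":0,"grip":1},{"translation":[0,0,0],"roll":0,"grip":1},{"translation":[0,0,0],"roll":0,"grip":1},{"translation":[0,0,0],"roll":0,"grip":1}]'
python3 -m creep '[{"translation":[0,0,-0.3],"roll":0,"grip":1},{"translation":[0,0,-0.7],"roll":0,"grip":1},{"translation":[0,0,-1],"roll":0,"grip":1}]'
python3 -m creep '[{"translation":[-0.2,0,-0.5],"roll":0,"grip":1},{"translation":[-0.5,0,-0.8],"roll":0,"grip":1},{"translation":[-0.9,0,-0.8],"roll":0,"grip":1},{"translation":[-0.9,0,-0.8],"roll":0,"grip":1},{"translation":[-0.9,0,-0.8],"roll":0,"grip":1}]'
python3 - <<'E'
from h import *
im=ctrl.read_camera("wrist")[...,::-1].copy()
C=cam("wrist");print(proj(C,[[.569,-.138,.164],[.5205,-.1174,.164],[.5205,-.1174,.137],[.569,.047,.088]]).round())
cv2.imwrite("pics/w4.png",im)
E
```

```text
clock: 9.38
tool_pos: [0.5691, 0.0468, 0.0461]
tool_rot: [3.142, -0.0, 1.568]
contact_force: [0.2, -1.0, 0.0]
opening: 0.998
grasp_force: 0.0
clock: 9.75
tool_pos: [0.5693, 0.047, 0.1478]
tool_rot: [3.14, -0.0, 1.568]
contact_force: [0.4, -0.7, -0.3]
opening: 0.999
grasp_force: 0.0
clock: 10.38
tool_pos: [0.5685, -0.0427, 0.2259]
tool_rot: [-3.141, -0.001, 1.568]
contact_force: [0.4, 0.1, -0.5]
opening: 0.996
grasp_force: 0.0
[[252. 311.]
 [190. 288.]
 [196. 270.]
 [252.  71.]]
```

View pics/w4.png

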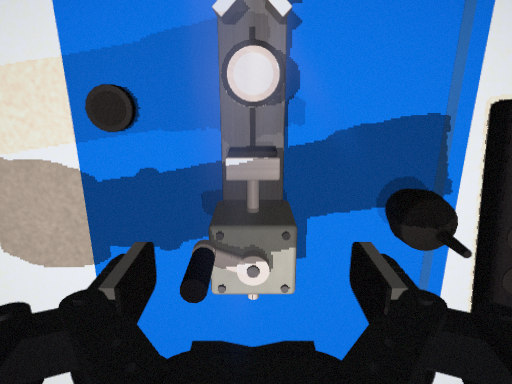

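The barrel stands on the bed at (253, 72), as predicted. The sleeve's top is at about (192, 291) and its bottom at about (202, 250), with the hub at (253, 270).

```bash
python3 - <<'E'
from h import *
C=cam("wrist")
print(ray(C,[(192.5,290.5)],.164),ray(C,[(202,252)],.112),ray(C,[(253,270)],.11),ray(C,[(253,72)],.088))
E
```

```text
[[ 0.52220383 -0.11942811  0.164     ]] [[ 0.52218341 -0.1132579   0.112     ]] [[ 0.56957207 -0.13327611  0.11      ]] [[0.56964331 0.04593439 0.088     ]]
```

```bash
python3 -m creep '[{"translation":[-0.4,-0.25,0],"roll":0,"grip":1},{"translation":[-0.75,-0.47,0],"roll":0,"grip":1},{"translation":[-0.75,-0.47,0],"roll":0,"grip":1},{"translation":[-0.75,-0.47,0.4],"roll":0,"grip":1},{"translation":[-0.75,-0.47,0.8],"roll":0,"grip":1},{"translation":[-0.75,-0.47,1],"roll":0,"grip":1},{"translation":[-0.75,-0.47,1],"roll":0,"grip":1}]'
python3 -m creep '[{"translation":[0,0,0.05],"roll":0,"grip":0},{"translation":[0,0,0.05],"roll":0,"grip":0},{"translation":[0,0,0.05],"roll":0,"grip":0},{"translation":[0,0,0.05],"roll":0,"grip":0},{"translation":[0,0,0.05],"roll":0,"grip":0},{"translation":[0,0,0.05],"roll":0,"grip":0},{"translation":[0,0,0.05],"roll":0,"grip":0},{"translation":[0,0,0.05],"roll":0,"grip":0},{"translation":[0,0,0.05],"roll":0,"grip":0},{"translation":[0,0,0.05],"roll":0,"grip":0},{"translation":[0,0,0.05],"roll":0,"grip":0},{"translation":[0,0,0.05],"roll":0,"grip":0}]'
python3 - <<'E'
from h import *
for i in range(1):
  im=ctrl.read_camera("wrist")[...,::-1].copy()
o=ctrl.get_obs();print(o["tool_pos"],o["contact_force"],o["opening"],o["grasp_force"]);cv2.imwrite("pics/w5.png",im)
E
```

```text
clock: 11.3
tool_pos: [0.5208, -0.1159, 0.1247]
tool_rot: [-3.139, -0.002, 1.57]
contact_force: [0.0, 0.2, -0.6]
opening: 0.999
grasp_force: 0.0
clock: 12.8
tool_pos: [0.5213, -0.1181, 0.1219]
tool_rot: [-3.142, 0.001, 1.567]
contact_force: [-4.8, 1.2, 6.7]
opening: 0.231
grasp_force: 58.5
[ 0.5213531  -0.11812433  0.12193993] [-3.54205079 -0.15664057  5.50479224] 0.2319604620042383 58.45298230648041
```

View pics/w5.png

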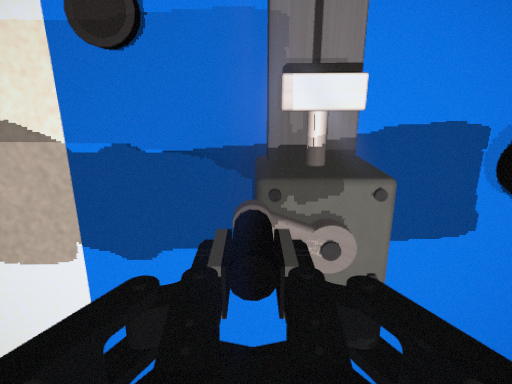

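The sleeve sits between the fingers, its top at about (253, 275), and the hub nut is at (329, 250). I'll refine the crank axis and work out the arc.

```bash
python3 - <<'E'
from h import *
C=cam("wrist")
a=ray(C,[(329,250)],.11)[0];s=ray(C,[(254,275)],.164)[0];print(a,s)
A=np.array([.5692,-.1365]);p=ctrl.get_obs()["tool_pos"][:2]
print("r",np.linalg.norm(p-A),np.degrees(np.arctan2(*(p-A)[::-1])))
E
```

```text
[ 0.56662866 -0.13537299  0.11      ] [ 0.52249693 -0.11899021  0.164     ]
r 0.05125418599918012 158.99064034853325
```

```bash
cat > arc.py <<'E'
import sys,numpy as np
# rows from start angle t0 (deg), step d, n rows: tool x = world y, tool y = world x
t0,d,n=map(float,sys.argv[1:4]);r=.5
for k in range(1,int(n)+1):
    t=np.radians(t0-d*k);s=np.radians(t0)
    print(round(t0-d*k,1),"x %.3f y %.3f"%(r*(np.sin(t)-np.sin(s)),r*(np.cos(t)-np.cos(s))))
E
python3 arc.py 159 10 6; python3 arc.py 99 20 12
```

```text
149.0 x 0.078 y 0.038
139.0 x 0.149 y 0.089
129.0 x 0.209 y 0.152
119.0 x 0.258 y 0.224
109.0 x 0.294 y 0.304
99.0 x 0.315 y 0.389
79.0 x -0.003 y 0.174
59.0 x -0.065 y 0.336
39.0 x -0.179 y 0.467
19.0 x -0.331 y 0.551
-1.0 x -0.503 y 0.578
-21.0 x -0.673 y 0.545
-41.0 x -0.822 y 0.456
-61.0 x -0.931 y 0.321
-81.0 x -0.988 y 0.156
-101.0 x -0.985 y -0.017
-121.0 x -0.922 y -0.179
-141.0 x -0.809 y -0.310
```

```bash
python3 -m creep '[{"translation":[0.078,0.038,0],"roll":0,"grip":0},{"translation":[0.149,0.089,0],"roll":0,"grip":0},{"translation":[0.209,0.152,0],"roll":0,"grip":0},{"translation":[0.258,0.224,0],"roll":0,"grip":0},{"translation":[0.294,0.304,0],"roll":0,"grip":0},{"translation":[0.315,0.389,0],"roll":0,"grip":0}]'
```

```text
clock: 13.6
tool_pos: [0.5594, -0.086, 0.1219]
tool_rot: [-3.139, 0.0, 1.568]
contact_force: [-8.1, 1.2, 10.2]
opening: 0.237
grasp_force: 59.0
```

```bash
python3 -m creep '[{"translation":[-0.003,0.174,0],"roll":0,"grip":0},{"translation":[-0.065,0.336,0],"roll":0,"grip":0},{"translation":[-0.179,0.467,0],"roll":0,"grip":0},{"translation":[-0.331,0.551,0],"roll":0,"grip":0},{"translation":[-0.503,0.578,0],"roll":0,"grip":0},{"translation":[-0.673,0.545,0],"roll":0,"grip":0},{"translation":[-0.822,0.456,0],"roll":0,"grip":0},{"translation":[-0.931,0.321,0],"roll":0,"grip":0},{"translation":[-0.988,0.156,0],"roll":0,"grip":0}]'; python3 arc.py -81 20 12
```

```text
clock: 14.72
tool_pos: [0.578, -0.1844, 0.1221]
tool_rot: [3.136, -0.002, 1.569]
contact_force: [7.6, 6.8, -0.5]
opening: 0.228
grasp_force: 58.8
-101.0 x 0.003 y -0.174
-121.0 x 0.065 y -0.336
-141.0 x 0.179 y -0.467
-161.0 x 0.331 y -0.551
-181.0 x 0.503 y -0.578
-201.0 x 0.673 y -0.545
-221.0 x 0.822 y -0.456
-241.0 x 0.931 y -0.321
-261.0 x 0.988 y -0.156
-281.0 x 0.985 y 0.017
-301.0 x 0.922 y 0.179
-321.0 x 0.809 y 0.310
```

```bash
python3 -m creep '[{"translation":[0.01,-0.174,0],"roll":0,"grip":0},{"translation":[0.075,-0.336,0],"roll":0,"grip":0},{"translation":[0.189,-0.467,0],"roll":0,"grip":0},{"translation":[0.341,-0.551,0],"roll":0,"grip":0},{"translation":[0.513,-0.578,0],"roll":0,"grip":0},{"translation":[0.683,-0.545,0],"roll":0,"grip":0},{"translation":[0.832,-0.456,0],"roll":0,"grip":0},{"translation":[0.941,-0.321,0],"roll":0,"grip":0},{"translation":[0.998,-0.156,0],"roll":0,"grip":0},{"translation":[0.995,0.017,0],"roll":0,"grip":0}]'
python3 - <<'E'
from h import *
im=ctrl.read_camera("wrist")[...,::-1].copy()
o=ctrl.get_obs();print(o["tool_pos"],o["contact_force"],o["opening"],o["grasp_force"]);cv2.imwrite("pics/w6.png",im)
E
python3 arc.py 79 10 12
```

```text
clock: 15.98
tool_pos: [0.5768, -0.0857, 0.1218]
tool_rot: [-3.139, 0.001, 1.568]
contact_force: [-9.6, -2.5, 11.0]
opening: 0.231
grasp_force: 60.7
[ 0.57906155 -0.08635367  0.12198833] [-2.75761641  1.67563712  5.25570429] 0.235050629670659 60.04117727279663
69.0 x -0.024 y 0.084
59.0 x -0.062 y 0.162
49.0 x -0.113 y 0.233
39.0 x -0.176 y 0.293
29.0 x -0.248 y 0.342
19.0 x -0.328 y 0.377
9.0 x -0.413 y 0.398
-1.0 x -0.500 y 0.405
-11.0 x -0.586 y 0.395
-21.0 x -0.670 y 0.371
-31.0 x -0.748 y 0.333
-41.0 x -0.819 y 0.282
```

View pics/w6.png

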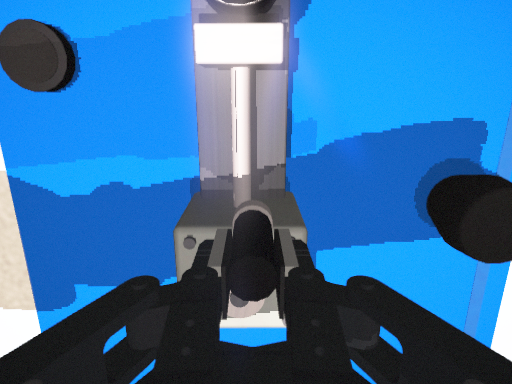

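The jaw is now pushing the barrel: its top spans rows 23–65, and the barrel's rim shows at (240, 3). The sleeve is still held at (253, 270). Next I'll advance in small steps and watch the tangential force.

```bash
python3 - <<'E'
from h import *
C=cam("wrist");print(ray(C,[(239,23),(239,65)],.064))
E
python3 -m creep '[{"translation":[-0.01,0.042,0],"roll":0,"grip":0},{"translation":[-0.024,0.084,0],"roll":0,"grip":0},{"translation":[-0.042,0.124,0],"roll":0,"grip":0},{"translation":[-0.062,0.162,0],"roll":0,"grip":0}]'
cat > f.py <<'E'
import numpy as np,sys
from station import ctrl
o=ctrl.get_obs();p=o["tool_pos"][:2]-[.569,-.1358];a=np.arctan2(p[1],p[0]);f=o["contact_force"]
print("ang %.1f r %.1f Ftan %.1f Frad %.1f"%(np.degrees(a),1e3*np.hypot(*p),-(f[0]*np.sin(a)-f[1]*np.cos(a)),f[0]*np.cos(a)+f[1]*np.sin(a)))
E
python3 f.py
```

```text
[[0.57176669 0.02512163 0.064     ]
 [0.57141056 0.00136122 0.064     ]]
clock: 16.52
tool_pos: [0.5929, -0.0915, 0.1219]
tool_rot: [-3.139, -0.0, 1.568]
contact_force: [-8.5, 3.1, 9.6]
opening: 0.234
grasp_force: 60.7
ang 61.6 r 50.3 Ftan 9.0 Frad -1.3
```

```bash
python3 arc.py 59 10 8
python3 -m creep '[{"translation":[-0.024,0.038,0],"roll":0,"grip":0},{"translation":[-0.051,0.071,0],"roll":0,"grip":0},{"translation":[-0.114,0.131,0],"roll":0,"grip":0},{"translation":[-0.186,0.18,0],"roll":0,"grip":0},{"translation":[-0.225,0.2,0],"roll":0,"grip":0},{"translation":[-0.266,0.215,0],"roll":0,"grip":0}]'; python3 f.py; python3 arc.py 19 5 12
```

```text
49.0 x -0.051 y 0.071
39.0 x -0.114 y 0.131
29.0 x -0.186 y 0.180
19.0 x -0.266 y 0.215
9.0 x -0.350 y 0.236
-1.0 x -0.437 y 0.242
-11.0 x -0.524 y 0.233
-21.0 x -0.608 y 0.209
clock: 17.27
tool_pos: [0.6147, -0.1163, 0.122]
tool_rot: [-3.14, -0.003, 1.57]
contact_force: [-6.3, 6.5, 7.9]
opening: 0.231
grasp_force: 60.6
ang 23.0 r 49.7 Ftan 8.4 Frad -3.2
14.0 x -0.042 y 0.012
9.0 x -0.085 y 0.021
4.0 x -0.128 y 0.026
-1.0 x -0.172 y 0.027
-6.0 x -0.215 y 0.025
-11.0 x -0.258 y 0.018
-16.0 x -0.301 y 0.008
-21.0 x -0.342 y -0.006
-26.0 x -0.382 y -0.023
-31.0 x -0.420 y -0.044
-36.0 x -0.457 y -0.068
-41.0 x -0.491 y -0.095
```

```bash
python3 -m creep '[{"translation":[-0.042,0.012,0],"roll":0,"grip":0},{"translation":[-0.085,0.021,0],"roll":0,"grip":0},{"translation":[-0.128,0.026,0],"roll":0,"grip":0},{"translation":[-0.172,0.027,0],"roll":0,"grip":0}]' >/dev/null; python3 f.py
python3 -m creep '[{"translation":[-0.043,-0.002,0],"roll":0,"grip":0},{"translation":[-0.086,-0.009,0],"roll":0,"grip":0}]' >/dev/null; python3 f.py
python3 -m creep '[{"translation":[-0.043,-0.01,0],"roll":0,"grip":0},{"translation":[-0.084,-0.024,0],"roll":0,"grip":0}]' >/dev/null; python3 f.py
python3 arc.py -21 5 12
```

```text
ang 4.0 r 49.4 Ftan 8.7 Frad -1.5
ang -5.8 r 49.3 Ftan 8.3 Frad 0.1
ang -16.0 r 49.2 Ftan 8.0 Frad 1.1
-26.0 x -0.040 y -0.017
-31.0 x -0.078 y -0.038
-36.0 x -0.115 y -0.062
-41.0 x -0.149 y -0.089
-46.0 x -0.180 y -0.119
-51.0 x -0.209 y -0.152
-56.0 x -0.235 y -0.187
-61.0 x -0.258 y -0.224
-66.0 x -0.278 y -0.263
-71.0 x -0.294 y -0.304
-76.0 x -0.306 y -0.346
-81.0 x -0.315 y -0.389
```

```bash
python3 -m creep '[{"translation":[-0.04,-0.017,0],"roll":0,"grip":0},{"translation":[-0.078,-0.038,0],"roll":0,"grip":0}]' >/dev/null; python3 f.py
python3 -m creep '[{"translation":[-0.037,-0.024,0],"roll":0,"grip":0},{"translation":[-0.071,-0.051,0],"roll":0,"grip":0}]' >/dev/null; python3 f.py
```

```text
ang -26.4 r 49.1 Ftan 9.3 Frad 2.9
ang -37.2 r 49.1 Ftan 9.1 Frad 3.3
```

```bash
python3 -m creep '[{"translation":[-0.031,-0.03,0],"roll":0,"grip":0},{"translation":[-0.06,-0.063,0],"roll":0,"grip":0}]' >/dev/null; python3 f.py
```

```text
ang -47.8 r 49.1 Ftan 8.9 Frad 2.9
```

```bash
python3 -m creep '[{"translation":[-0.026,-0.035,0],"roll":0,"grip":0},{"translation":[-0.049,-0.072,0],"roll":0,"grip":0}]' >/dev/null; python3 f.py
```

```text
ang -58.4 r 49.1 Ftan 8.5 Frad 2.5
```

```bash
python3 -m creep '[{"translation":[-0.02,-0.039,0],"roll":0,"grip":0},{"translation":[-0.036,-0.08,0],"roll":0,"grip":0}]' >/dev/null; python3 f.py; python3 arc.py -71 5 12
```

```text
ang -68.5 r 49.1 Ftan 10.1 Frad 1.6
-76.0 x -0.012 y -0.042
-81.0 x -0.021 y -0.085
-86.0 x -0.026 y -0.128
-91.0 x -0.027 y -0.172
-96.0 x -0.025 y -0.215
-101.0 x -0.018 y -0.258
-106.0 x -0.008 y -0.301
-111.0 x 0.006 y -0.342
-116.0 x 0.023 y -0.382
-121.0 x 0.044 y -0.420
-126.0 x 0.068 y -0.457
-131.0 x 0.095 y -0.491
```

```bash
python3 -m creep '[{"translation":[-0.012,-0.042,0],"roll":0,"grip":0},{"translation":[-0.021,-0.085,0],"roll":0,"grip":0}]' >/dev/null; python3 f.py
```

```text
ang -78.4 r 49.2 Ftan 13.8 Frad 2.4
```

The tangential force has risen from about 8.7 N to 13.8 N over the last 20°, which implies roughly 22–31 N of clamping. I'll hold and read it at rest.

```bash
for i in 1 2 3; do python3 -m creep '[{"translation":[0,0,0],"roll":0,"grip":0}]' >/dev/null; python3 f.py; done
```

```text
ang -79.0 r 49.2 Ftan 10.4 Frad 1.4
ang -79.0 r 49.2 Ftan 10.7 Frad 1.7
ang -79.0 r 49.2 Ftan 10.7 Frad 1.7
```

At rest it reads 10.6 N against about 6 N unloaded, so about 29 N of clamping. I'll ease the arm's push and release.

```bash
python3 -m creep '[{"translation":[0,0.012,0],"roll":0,"grip":0},{"translation":[0,0.012,0],"roll":0,"grip":0}]' ; python3 f.py
python3 -m creep '[{"translation":[0,0.012,0],"roll":0,"grip":1},{"translation":[0,0.012,0],"roll":0,"grip":1},{"translation":[0,0.012,0],"roll":0,"grip":1},{"translation":[0,0.012,0],"roll":0,"grip":1},{"translation":[0,0.012,0],"roll":0,"grip":1},{"translation":[0,0.012,0],"roll":0,"grip":1}]'
python3 -m creep '[{"translation":[0,0.012,-0.4],"roll":0,"grip":1},{"translation":[0,0.012,-0.8],"roll":0,"grip":1},{"translation":[0,0.012,-1],"roll":0,"grip":1},{"translation":[0,0.012,-1],"roll":0,"grip":1},{"translation":[0,0.012,-1],"roll":0,"grip":1}]'
python3 - <<'E'
from h import *
im=ctrl.read_camera("wrist")[...,::-1].copy()
cv2.imwrite("pics/w7.png",im)
E
```

```text
clock: 20.4
tool_pos: [0.5785, -0.1842, 0.1221]
tool_rot: [3.138, -0.0, 1.568]
contact_force: [5.3, 1.1, 0.7]
opening: 0.23
grasp_force: 59.9
ang -78.9 r 49.3 Ftan 5.5 Frad -0.1
clock: 21.15
tool_pos: [0.578, -0.1846, 0.1211]
tool_rot: [-3.142, -0.0, 1.567]
contact_force: [-0.1, 0.7, 0.5]
opening: 0.994
grasp_force: 0.0
clock: 21.78
tool_pos: [0.5788, -0.1846, 0.22]
tool_rot: [-3.14, -0.0, 1.568]
contact_force: [-0.4, -0.4, -0.1]
opening: 1.002
grasp_force: 0.0
```

View pics/w7.png

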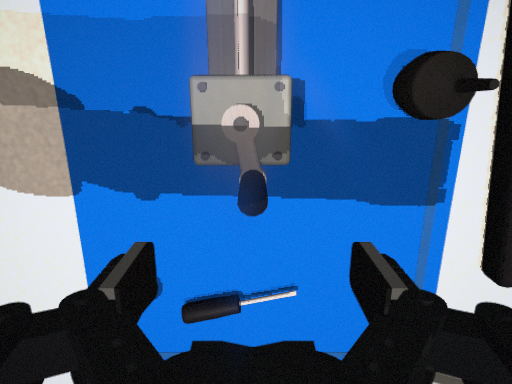

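The picture shows the sleeve released at (253, 195), with the crank where I left it and the gripper clear above. The crank turned about 598°, which puts the barrel about 8 mm beyond the seat point, inside the 0–10 mm home range.

```bash
python3 -c "
from station import ctrl
print(ctrl.close_job())"
```

```text
the job is handed in; nothing more can be done
None
```

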